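# Set the flip stop of a crosscut sled to its index notch

## Task

Get the crosscut sled ready for cutting box sides: flip the stop's orange arm all the way down in front of the fence, then slide the stop to the left along the fence until its ball clicks into the red-marked notch, without running on past it. Finish still gripping the stop by its black block, holding it still at the notch so that it can be locked, and leave the other things on the bench and the sled where they lie.

Things in the scene. Friction and masses are not known exactly. Their poses are not given: they have to be found in the camera images.
- sled: Crosscut sled pinned fast to the bench: plywood base 295 x 660 x 15 mm, its near edge at x = -250 mm; wooden fence 30 mm thick on top. Origin at bench level under the fence's centre line; x across the fence away from the robot, y left along it. Aluminium track on the fence, top at z = 84 mm. Near edge: stiffener 45 mm high, two holdfasts 82 mm high at y = -290 and +225 mm. Saw kerf at y = +270 mm.
- index_bar: Steel bar 12 mm wide let into the fence's top, fixed, axes as the sled's; its place along the fence varies. Origin at the middle of the ball notch, level with the bar's top (86 mm above the bench). The notch is a 10 mm gap in the bar with a red bottom; red patches 6 mm wide mark it on both track lips and on the fence's back. It lies 100 to 280 mm left (+y) of the stop at the start.
- stop: Flip stop, slides along the sled's y only, axes as the sled's. Origin at its middle, level with the index bar's top. Black grip block x -20..20, y -18..18, z 10..44 mm, on an aluminium saddle 50 x 36 mm. A lock knob behind reaches x = +44 mm. Sliding takes 2 N. A spring ball under its middle drops 2 mm into the notch where the two origins meet, pulls in over the last 5 mm, holds with about 9 N.
- grip (a point): Middle of the stop's black block, 26 mm above the stop's origin: grip here with the fingers on the two faces that look along the fence, 36 mm apart. Both faces are free beside the block down to the track, 28 mm below this point.
- stop_arm (a joint): Angle of the orange arm about its hinge, rad: 0 = hanging straight down in front of the fence, at its end stop (fully down); 1.57 = level, pointing at the robot; more = raised above level, at most 2.6. Starts at 1.6 to 2.3. Stiff hinge (0.18 N m): the arm stays where it is left and takes 2 to 5 N at 60 mm from the hinge.
- hinge (a point): Hinge line of the orange arm, parallel to the fence, at x = -30, z = +26 mm from the stop's origin (112 mm above the bench). The arm is a plate 8 mm thick, centred on the line from hinge to end, 30 mm wide along the fence, with an aluminium foot 10 x 36 x 10 mm at its end.
- stop_arm_end (a point): End of the arm, 93 mm from the hinge; when the arm is down it is 4 mm above the sled's base.
- board: Bystander: light wooden box side 60 x 110 x 12 mm lying on the sled's base in front of the fence at the left; origin under its middle. Leave it alone.
- square: Bystander: try square lying on the sled's base, dark wooden stock 22 x 105 x 14 mm with a steel blade reaching 131 mm along its x; origin under the middle of the stock. Leave it alone.
- glue: Bystander: white glue bottle, 56 mm wide, 150 mm high, standing on the bench beyond the sled; origin under its middle. Leave it alone.
- sander: Bystander: cork sanding block 68 x 115 x 32 mm on the bench beyond the sled; origin under its middle. Leave it alone.

How it is judged:
On the way, in this order (a step that is already met when the one before it is completed fails the run):
1. the orange arm is folded fully down (value of joint stop_arm below 0.12 rad), for 0.2 s.
2. the stop sits in the notch and is held (y of stop in the frame of index_bar between -0.002 and 0.002 m and contact force between the fingers and stop above 3 N), for 0.3 s.
At the end, for the whole second after the job is handed in: The stop is at the notch within 2 mm along the fence and at rest, the arm is down within 0.12 rad, and the fingers still hold the stop with more than 3 N (all of step 2 and value of joint stop_arm below 0.12 rad and linear speed of stop below 0.01 m/s); the arm keeps its last pose, push and grip.
It fails at once if the stop was run more than 12 mm past the notch (y of stop in the frame of index_bar above 0.012 m).
It fails at once if a bystander was moved more than 20 mm (distance of any of board, square, glue, sander from where it was at the start of the episode above 0.02 m).
It also fails if it takes over 58 s, if anything falls off the work surface, if the arm or the gripper's body presses on something with over 40 N, if the wrist force passes 120 N, or if a joint passes its speed limit or range.

## Robot

A 7-joint arm with a two-finger parallel gripper is mounted at the origin on the work surface. World frame = base frame: x ahead of the robot, y to its left, z up, the work surface at z = 0. Lengths are in m, angles in rad, forces in N, time in s.
With the tool pointing down it reaches from about 0.425 to 0.825 m from the base axis. Payload 3.6 kg.
Tool frame: the origin (TCP) lies midway between the tips of the shut fingers; the grasp point (between the pads) lies 19 mm behind it (ctrl.grasp_offset is the distance from the TCP to the grasp point, in m); z points along the fingers, y is the line along which they close (so a half turn about z gives the same grasp; the last joint's range is limited). The gripper opens to 93 mm and grips with 3 to 60 N. Pads are 15 mm wide; open, the fingers measure 128 mm over their backs; the gripper's body (75 mm by 188 mm) begins 65 mm behind the grasp point.
Start: joints at [-1.337, 0.615, -0.013, 1.423, 0.008, 1.103, -0.04], TCP at [0.167, 0.628, 0.219] pointing down, gripper open.
Joint ranges: [-3.12, 3.12], [-0.3, 2.06], [-1.34, 1.32], [0.26, 2.42], [-1.36, 4.5], [0.01, 1.98], [-2.84, 2.84]. Speed limits (rad/s): [2.79, 2.79, 3.14, 3.14, 3.14, 3.14, 3.14].

## Interface

Orientations are given as a 3x3 rotation matrix whose columns are the frame's x, y, z axes.
In Python, from cell import get_obs, capture, get_calibration, order, ctrl gives the robot as it stands. The module is installed in compiled form; this text tells all that it offers.
- The arm moves only by the shell command python3 -m handwheel 'ROWS' [FORCE]. ROWS is JSON, a list that holds one entry, the list of rows, each a list of 5 numbers: the opening, from 0 (shut) to 1 (fully open), then the shift along the tool's x, y, z in m, then the turn about the tool's z in rad. A call has exactly 5 rows; each row is the pose to reach, as a shift and turn from the pose commanded when the call began, along the tool's axes at that moment; what a row does not reach only later rows make up. A row lasts 1/12 s, in which the tool goes at most 41.7 mm and 7.16 degrees, less where a joint would pass 70% of its speed; a pose out of reach is approached as far as the arm can. A call with a gripper value outside its range is refused whole. The fingers move at their own pace and stop on an object; FORCE is the grip in N (left out, the last holds). Time passes only in rows, so rows that repeat a pose let the fingers close, or fill a call up. It gives the time, the measured TCP pose, the force, the opening and the grip force at its end, in the units of the state.
- get_obs(): the state, without advancing time (a new reading comes with each control period).
- capture(name): name is "scene" or "side" or "wrist"; returns the picture (480x640x3 uint8, red, green, blue); there is no depth.
- get_calibration(name): a dict with "fx", "fy", "cx", "cy" (pixels), "view" (4x4, takes a point from world to camera coordinates); the wrist camera has in their place "tool_from_camera" (4x4, takes a point from camera to tool coordinates, whose origin is the TCP and whose axes are the flange's). Camera axes: x right, y up, looking along -z (the intrinsics and any distortion apply to the point x, -y, -z); pixel columns grow to the right and rows downward; lengths in m; the calibration is good to about 2 mm. A picture is of the moment at which its call begins: read the wrist's pose just before it. get_calibration takes no time and is no camera call.
- order.sign_off(): hands the job in; it is judged then, once.
The state is a dict: "time": time; "joints": joint angles; "qvel": joint speeds; "tau": joint torques, N m; "tcp_pos": TCP position; "tool_rot": TCP orientation; "force": force on the tool from outside, world axes, zero at the start; "moment": the same for the moment, N m; "grip_width": opening from 0.0 (shut) to 1.0 (fully open); "finger_force": force on a finger pad.
Only numpy, scipy, OpenCV 4.12 (cv2) and the standard library are available. Lean on these libraries where they do the work, as an engineer would, in place of code of your own. Each camera call takes 0.05 s, during which the arm holds its last target. There are 200 camera calls.

## Working session

There is one attempt and no reset: what is moved stays moved. The work goes in short steps, Python scripts to look and compute and a shell command to move; the robot and the scene stay as the last step left them, time stands still between calls to the robot, and variables do not carry over. Pictures are saved under pics/ and viewed, at most 10 in all, crops included, and the job is handed in when it is done.

```bash
mkdir -p pics; cat > h.py <<'E'
import numpy as np, cv2
from cell import get_obs, capture, get_calibration
np.set_printoptions(precision=4, suppress=True)
def ray(c,u,v):
    V=np.array(c["view"]);R=V[:3,:3];t=V[:3,3]
    d=np.array([(u-c["cx"])/c["fx"],-(v-c["cy"])/c["fy"],-1.])
    return -R.T@t, R.T@d
def onz(c,u,v,z):
    o,d=ray(c,u,v); return o+d*(z-o[2])/d[2]
def proj(c,p):
    V=np.array(c["view"]);q=V[:3,:3]@np.asarray(p)+V[:3,3]
    return c["cx"]+c["fx"]*q[0]/-q[2], c["cy"]+c["fy"]*-q[1]/-q[2]
def save(n,im): cv2.imwrite("pics/"+n,im[:,:,::-1])
E
python3 - <<'E'
from h import *
a=get_obs();print(a)
for n in("scene","side"):
    c=get_calibration(n);print(n,{k:(np.array(v) if k=="view" else v) for k,v in c.items()})
    save(n+"0.png",capture(n))
E
```

```text
{'time': 0.0, 'joints': array([-1.3375,  0.6159, -0.0126,  1.4249,  0.0081,  1.1034, -0.0404]), 'qvel': array([-0.0006,  0.0003,  0.0014, -0.0002, -0.0001,  0.0002, -0.    ]), 'tau': array([  0.0005, -45.8928,   0.2089, -16.5747,  -0.0612,   0.0203,
         0.0002]), 'tcp_pos': array([0.1668, 0.6274, 0.2175]), 'tool_rot': array([[-0.9665,  0.2568, -0.0006],
       [ 0.2568,  0.9665, -0.0024],
       [-0.    , -0.0025, -1.    ]]), 'force': array([0.3386, 0.0105, 0.5553]), 'moment': array([-0.0347,  0.0081, -0.0123]), 'finger_force': 0.0, 'grip_width': 0.9984170184930573}
scene {'fx': 468.6462721508925, 'fy': 468.6462721508925, 'cx': 315.36565725301597, 'cy': 240.97539210103696, 'view': array([[ 0.6966,  0.7174, -0.0065, -0.4293],
       [-0.3675,  0.3646,  0.8555,  0.1142],
       [ 0.6162, -0.5935,  0.5177, -1.1387],
       [ 0.    ,  0.    ,  0.    ,  1.    ]])}
side {'fx': 507.04793358669974, 'fy': 507.04793358669974, 'cx': 329.49939793465757, 'cy': 237.23976248528686, 'view': array([[ 0.9942, -0.107 ,  0.0087, -0.596 ],
       [ 0.0705,  0.712 ,  0.6986, -0.1175],
       [-0.081 , -0.6939,  0.7155, -0.7792],
       [ 0.    ,  0.    ,  0.    ,  1.    ]])}
```

View pics/scene0.png

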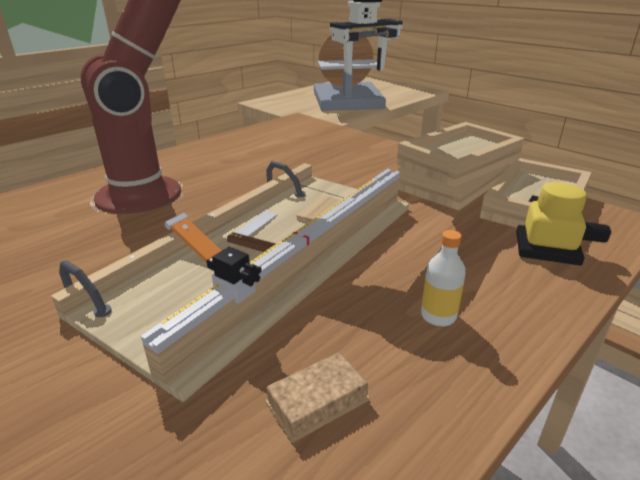

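View pics/side0.png

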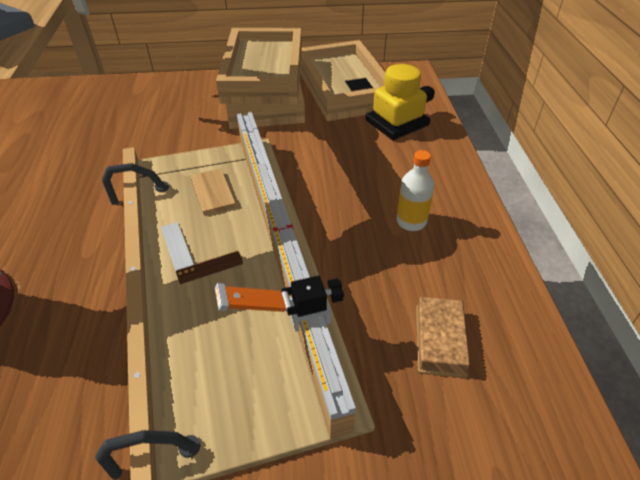

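The side view shows the block at (308,294), the orange arm end at (221,296) and the red marks near (283,228). The square and the board lie left of the arm. Next I measure these.

```bash
python3 - <<'E'
from h import *
def blobs(m,amin):
    n,l,s,c=cv2.connectedComponentsWithStats(m.astype(np.uint8))
    return [(s[i,4],c[i],s[i,:4]) for i in range(1,n) if s[i,4]>=amin]
for n in("scene","side"):
    im=cv2.imread(f"pics/{n}0.png");c=get_calibration(n)
    h=cv2.cvtColor(im,cv2.COLOR_BGR2HSV);H,S,V=[h[...,i].astype(int) for i in range(3)]
    red=((H<5)|(H>174))&(S>150)&(V>90); org=(H>=6)&(H<14)&(S>200)&(V>150); blk=(V<45)
    print(n)
    for nm,m,a in(("red",red,4),("org",org,60),("blk",blk,200)):
        for b in blobs(m,a): 
            if n=="side" or b[1][0]<420: print(nm,b[0],b[1],b[2], onz(c,*b[1],0.084))
# side-view track: bright edge ends -> fence line
c=get_calibration("side")
for px in((328,417),(353,409),(238,116),(250,113)): print(px,onz(c,*px,0.084))
im=cv2.imread("pics/side0.png"); a=im[90:440,190:390]; cv2.imwrite("pics/c1.png",cv2.resize(a,None,fx=1.7,fy=1.7,interpolation=cv2.INTER_CUBIC))
E
```

```text
scene
red 8 [307.125 240.375] [307 237   2   7] [0.5495 0.0464 0.084 ]
blk 1070 [121.0514  92.8533] [99 72 41 39] [-0.6484  0.2716  0.084 ]
blk 832 [234.6575 270.5613] [207 255  53  31] [ 0.5366 -0.0922  0.084 ]
side
red 10 [289.1 225.7] [287 225   5   3] [0.5404 0.0547 0.084 ]
red 10 [275.  228.5] [273 228   5   2] [0.5181 0.0505 0.084 ]
red 34 [  2.1765 280.4412] [  0 275   7  11] [ 0.1305 -0.0163  0.084 ]
org 159 [420.8491 156.0629] [414 150  16  15] [0.7905 0.2137 0.084 ]
org 887 [255.5287 297.4081] [226 287  59  21] [ 0.4869 -0.0825  0.084 ]
blk 784 [396.4962 125.2092] [366 111  64  29] [0.766  0.3175 0.084 ]
blk 459 [131.0479 180.0545] [104 165  64  39] [0.2747 0.1941 0.084 ]
blk 1166 [307.2144 296.3954] [282 276  45  40] [ 0.5582 -0.0879  0.084 ]
blk 270 [335.7296 289.9519] [328 279  16  24] [ 0.5988 -0.0806  0.084 ]
blk 1012 [148.1215 448.582 ] [ 99 432 101  46] [ 0.3689 -0.279   0.084 ]
(328, 417) [ 0.5686 -0.2636  0.084 ]
(353, 409) [ 0.5985 -0.257   0.084 ]
(238, 116) [0.4546 0.3799 0.084 ]
(250, 113) [0.4785 0.3888 0.084 ]
```

View pics/c1.png

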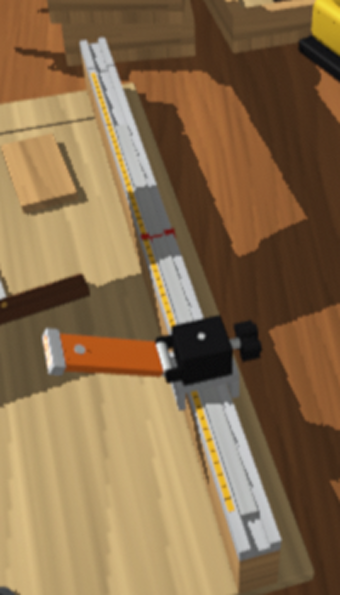

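The crop shows the top of the block centred near (309,295) full-frame, the arm foot near (221,297) and the red marks at (275,228) and (289,226). The fence yaw is about 0.18 rad.

```bash
cat >> h.py <<'E'
yaw=0.181
ex=np.array([np.cos(yaw),np.sin(yaw),0]);ey=np.array([-np.sin(yaw),np.cos(yaw),0])
E
python3 - <<'E'
from h import *
c=get_calibration("side")
N=(np.array([.5404,.0547,0])+[.5181,.0505,0])/2
k=[(172,325),(222,318),(235,367),(183,383)]
B=np.mean([onz(c,x/1.7+190,y/1.7+90,.130) for x,y in k],0)
print("block",B,"rel notch sled",(B-N)@ex,(B-N)@ey)
S=N+ey*((B-N)@ey); S[2]=.086
Hg=S-ex*.03; Hg[2]=.112
for x,y in ((53,352),(45,330),(62,328),(48,374),(64,374)):
    o,d=ray(c,x/1.7+190,y/1.7+90)
    p=o+d*((S-o)@ey/(d@ey)) ; q=onz(c,x/1.7+190,y/1.7+90,.14)
    print((p-Hg)@ex,p[2]-.112, "z.14:",(q-S)@ex,(q-S)@ey)
for z in(.11,.13,.15,.17):
  q=onz(c,53/1.7+190,352/1.7+90,z); r=q-Hg; print(z,r@ex,r@ey,np.hypot(r@ex,z-.112))
o=get_obs()
R=o["tool_rot"];T=o["tcp_pos"]
for r,h in((.06,.13),(.06,.06)):
    g=Hg-ex*r;g[2]=.112+h; print("target",g,"in tool",R.T@(g-T))
print("turn",np.arctan2(R[1,0],R[0,0]), "S",S)
for b in ((.5487,-.0922),): pass
E
```

```text
block [ 0.5595 -0.1205  0.13  ] rel notch sled -0.0014057403351335428 -0.17575946558259808
-0.0790752135463155 0.05133488247844535 z.14: -0.10976200172686851 0.018896015281757227
-0.08089784985330567 0.07625194054228705 z.14: -0.1125881496693327 0.04120588239354253
-0.06962061676542594 0.0745469278591601 z.14: -0.10009956384187507 0.03960194038210589
-0.08597535919474115 0.028180055849280614 z.14: -0.11598287760912253 0.00013911405429679164
-0.07507807191735547 0.024030903190896055 z.14: -0.10499870880512935 -0.0030415778674402275
0.11 -0.08064495648079198 0.04318927919582869 0.08066975273167033
0.13 -0.0800563199781763 0.02699376991978107 0.08205494725151039
0.15 -0.07946768347556063 0.010798260643733397 0.08808582585735285
0.17 -0.07887904697294498 -0.005397248632314331 0.09790763019989843
target [ 0.4724 -0.1365  0.242 ] in tool [-0.4915 -0.66   -0.0229]
target [ 0.4724 -0.1365  0.172 ] in tool [-0.4915 -0.6598  0.0471]
turn 2.881854273879887 S [ 0.5609 -0.1203  0.086 ]
```

```bash
python3 -m handwheel '[[[0,-0.0336,-0.0216,0,-0.088],[0,-0.067,-0.043,0,-0.176],[0,-0.101,-0.065,0,-0.264],[0,-0.134,-0.086,0,-0.352],[0,-0.168,-0.108,0,-0.441]]]' 30
cat > where.py <<'E'
from h import *
import sys
S=np.array([.5609,-.1203,.086])
o=get_obs();R=o["tool_rot"];T=o["tcp_pos"];d=T-S
print("t",o["time"],"tcp",T,"rel stop (sled):",d@ex,d@ey,d[2],"yaw err tool",-(np.arctan2(R[1,0],R[0,0])%(2*np.pi)-np.pi-yaw),"F sled",o["force"]@ex,o["force"]@ey,o["force"][2],"j7",o["joints"][6],"grip",o["grip_width"],o["finger_force"])
E
python3 where.py
```

```text
time: 0.52
tcp_pos: [0.3022, 0.479, 0.2182]
tool_rot: [[-0.983, -0.185, -0.0], [-0.185, 0.983, -0.001], [0.001, -0.001, -1.0]]
force: [1.3, 0.1, 0.2]
grip_width: 0.689
finger_force: 0.0
t 0.5167 tcp [0.3022 0.479  0.2182] rel stop (sled): -0.14657526355492315 0.6360904245805522 0.13218891181958195 yaw err tool -0.005350771930918319 F sled 1.2957895074601022 -0.11307894898652773 0.23301446418861224 j7 0.6419039662165348 grip 0.689152866454311 0.0
```

```bash
python3 -m handwheel '[[[0,-0.014,-0.038,0,0.005],[0,-0.028,-0.076,0,0.005],[0,-0.042,-0.114,0,0.005],[0,-0.056,-0.152,0,0.005],[0,-0.07,-0.19,0,0.005]]]' >/dev/null; python3 -m handwheel '[[[0,0,-0.04,0,0],[0,0,-0.08,0,0],[0,0,-0.12,0,0],[0,0,-0.16,0,0],[0,0,-0.2,0,0]]]' >/dev/null; python3 -m handwheel '[[[0,0,-0.04,0,0],[0,0,-0.08,0,0],[0,0,-0.12,0,0],[0,0,-0.16,0,0],[0,0,-0.2,0,0]]]'>/dev/null;python3 -m handwheel '[[[0,0,0,0,0],[0,0,0,0,0],[0,0,0,0,0],[0,0,0,0,0],[0,0,0,0,0]]]' >/dev/null; python3 where.py
```

```text
t 2.1833 tcp [ 0.4747 -0.0854  0.2186] rel stop (sled): -0.0785309503767219 0.049863741917362564 0.13256750619719804 yaw err tool 0.0011228566258875694 F sled 0.6248421325236017 -0.4346731427942631 -0.344625263553642 j7 1.8880713050691176 grip 0.0056457149968189724 0.0
```

```bash
python3 -m handwheel '[[[0,0.01,-0.025,0,0],[0,0.01,-0.05,0,0],[0,0.01,-0.05,0,0],[0,0.01,-0.05,0,0],[0,0.01,-0.05,0,0]]]' >/dev/null; python3 where.py; python3 - <<'E'
from h import *
save("side1.png",capture("side"))
o=get_obs();c=get_calibration("wrist");print({k:np.array(v) if k!="fx" else v for k,v in c.items()})
save("wrist1.png",capture("wrist"))
a=cv2.imread("pics/side1.png")[120:420,130:460];b=cv2.imread("pics/wrist1.png")
cv2.imwrite("pics/c2.png",np.hstack([cv2.resize(a,(396,360)),cv2.resize(b,(400,360))]))
E
```

```text
t 2.6 tcp [ 0.4739 -0.1366  0.2186] rel stop (sled): -0.08856900479068579 -0.00040092185002955845 0.13261055768092025 yaw err tool 0.0024068265837544067 F sled 0.059289499174006395 0.8565087840334009 -0.12669345934946688 j7 1.9975447996184408 grip 0.003586582664685129 0.0
{'fx': 419.67951415418656, 'fy': array(419.6795), 'cx': array(324.0764), 'cy': array(242.0453), 'tool_from_camera': array([[ 0.0001,  0.9687,  0.2484,  0.0682],
       [ 1.    , -0.0001,  0.    ,  0.0001],
       [ 0.    ,  0.2484, -0.9687, -0.1666],
       [ 0.    ,  0.    ,  0.    ,  1.    ]])}
```

View pics/c2.png

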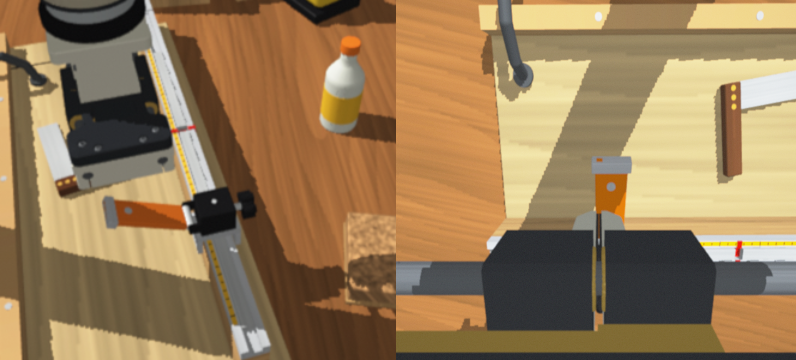

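The left half shows the gripper above the arm, the right half is the wrist view. The foot, at (350,220) in the full frame, sits slightly to the +y side of the tool. I quantify that.

```bash
cat >> h.py <<'E'
def wray(u,v,o,c):
    M=np.array(c["tool_from_camera"]);R=o["tool_rot"];T=o["tcp_pos"]
    d=np.array([(u-c["cx"])/c["fx"],-(v-c["cy"])/c["fy"],-1.])
    return T+R@M[:3,3], R@M[:3,:3]@d
E
python3 - <<'E'
from h import *
im=cv2.imread("pics/wrist1.png");h=cv2.cvtColor(im,cv2.COLOR_BGR2HSV).astype(int);H,S,V=h[...,0],h[...,1],h[...,2]
m=((H>=4)&(H<14)&(S>190)&(V>120)); m[:, :280]=0;m[:,420:]=0; m[:200]=0
o=get_obs();c=get_calibration("wrist")
St=np.array([.5609,-.1203,.086])
for r in range(215,300,8):
    x=np.where(m[r])[0]
    if len(x)<5: continue
    w=x.max()-x.min()+1; dep=c["fx"]*.030/w
    for z in (.15,):
        p0,d=wray((x.max()+x.min())/2,r,o,c); p=p0+d*dep  # depth from width
        print(r,x.min(),x.max(),w,"depth",dep,"sled rel",(p-St)@ex,(p-St)@ey,p[2]-.086)
red=((H<5)|(H>174))&(S>170)&(V>90)
n,l,s,q=cv2.connectedComponentsWithStats(red.astype(np.uint8))
for i in range(1,n):
    if s[i,4]>15:
        p0,d=wray(*q[i],o,c);p=p0+d*(.084-p0[2])/d[2];print("red",s[i],q[i],(p-St)@ex,(p-St)@ey)
E
```

```text
red [544 322   9  20 105] [547.6476 331.1429] -0.007119831079128192 0.1751737539653216
```

```bash
python3 - <<'E'
from h import *
im=cv2.imread("pics/wrist1.png");h=cv2.cvtColor(im,cv2.COLOR_BGR2HSV).astype(int)
print(im[240,330:390:6].tolist(), h[260,345])
H,S,V=h[...,0],h[...,1],h[...,2]
o=get_obs();c=get_calibration("wrist")
St=np.array([.5609,-.1203,.086])
for r in range(205,300,8):
    m=(H[r]>=4)&(H[r]<14)&(S[r]>215); x=np.where(m[290:420])[0]+290
    if len(x)<10: continue
    a,b=np.percentile(x,[1,99]); dep=c["fx"]*.030/(b-a+1); p0,d=wray((a+b)/2,r,o,c);p=p0+d*dep
    print(r,a,b,"rel",(p-St)@ex,(p-St)@ey,p[2]-.086)
cv2.imwrite("pics/c3.png",cv2.resize(im[180:400,240:460],None,fx=2.5,fy=2.5))
E
```

```text
[[10, 96, 174], [10, 95, 175], [10, 94, 175], [10, 95, 174], [10, 95, 176], [10, 96, 176], [10, 95, 173], [164, 221, 237], [161, 221, 237], [159, 220, 237]] [ 16 241 177]
```

View pics/c3.png

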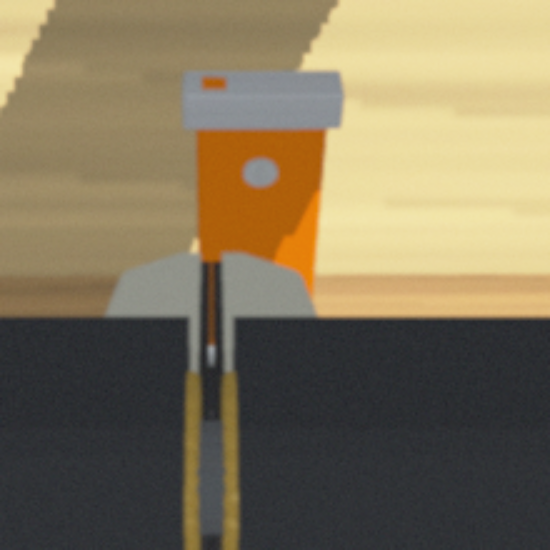

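The arm's centre lies about 10.5 mm to +y of my first estimate and is raised to about 2.0 rad. I shift over and start pressing down.

```bash
sed -i 's/\.5609,-\.1203/.5590,-.1100/' where.py; python3 -m handwheel '[[[0,0,0.0105,0.01,0],[0,0,0.0105,0.028,0],[0,0,0.0105,0.043,0],[0,0,0.0105,0.057,0],[0,0,0.0105,0.07,0]]]' >/dev/null; python3 where.py; python3 -m handwheel '[[[0,0.001,0,0.011,0],[0,0.002,0,0.022,0],[0,0.002,0,0.033,0],[0,0.002,0,0.044,0],[0,0.002,0,0.053,0]]]' >/dev/null; python3 where.py
```

```text
t 3.1167 tcp [ 0.4719 -0.1265  0.148 ] rel stop (sled): -0.08867348580095046 -0.0005324419948535961 0.06199469698611984 yaw err tool 0.0021102435474231185 F sled -1.0555297562324415 -0.06906819308339825 2.5148097391721587 j7 1.978438529847784 grip 0.0034523741726421807 1.1136230343254283
t 3.5333 tcp [ 0.471  -0.127   0.0956] rel stop (sled): -0.0896050282557733 -0.0009275793530872726 0.009590614543345116 yaw err tool 0.0026320651264292727 F sled 1.303558194634303 1.514537379774674 3.4797857841828135 j7 1.9809358453292296 grip 0.008879434996410543 1.4898071862990037
```

```bash
python3 -m handwheel '[[[0,-0.003,0,0.01,0],[0,-0.0085,0,0.0205,0],[0,-0.016,0,0.029,0],[0,-0.0255,0,0.035,0],[0,-0.0345,0,0.039,0]]]' >/dev/null; python3 where.py; python3 -m handwheel '[[[0,-0.004,0,0.001,0],[0,-0.008,0,0.001,0],[0,-0.011,0,0.001,0],[0,-0.012,0,0.001,0],[0,-0.013,0,0.001,0]]]' >/dev/null; python3 where.py
```

```text
t 3.95 tcp [ 0.5033 -0.1221  0.0554] rel stop (sled): -0.056966651209309487 -0.00187433105233903 -0.030629841174944245 yaw err tool 0.00467941483558082 F sled -2.4021820461597008 0.2190024723633444 3.562272375458785 j7 1.9587116376354774 grip 0.0014885759726450205 1.6807882170542143
t 4.3667 tcp [ 0.5145 -0.1201  0.055 ] rel stop (sled): -0.04558673506824363 -0.0019472139792672573 -0.030985387561356798 yaw err tool 0.004886723493023604 F sled -6.315839507761037 0.7542575225707882 -1.9299110047230474 j7 1.9516923054344513 grip 0.009355381424793157 3.110141067299992
```

```bash
python3 -m handwheel '[[[0,-0.002,0,0,0],[0,-0.004,0,0,0],[0,-0.006,0,0,0],[0,-0.006,0,0,0],[0,-0.006,0,0,0]]]' >/dev/null; python3 where.py; python3 - <<'E'
from h import *
save("side2.png",capture("side"))
a=cv2.imread("pics/side2.png")[180:400,170:410]
cv2.imwrite("pics/c4.png",cv2.resize(a,None,fx=2.4,fy=2.4))
E
```

```text
t 4.7833 tcp [ 0.514  -0.1201  0.0549] rel stop (sled): -0.04605251484457341 -0.00182476047051911 -0.031064148306470127 yaw err tool 0.006535122296824569 F sled -14.818368079940669 0.7120676745749901 3.7775499997132016 j7 1.9485325849681085 grip 0.0037748902791921155 7.534447051584721
```

View pics/c4.png

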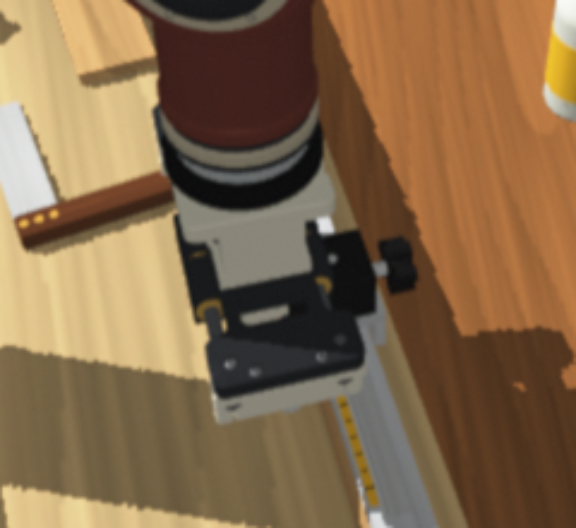

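The gripper presses the arm against something firm: the force rises while the tool stays put. I back off, rise and check from the wrist.

```bash
python3 -m handwheel '[[[0,0.02,0,0,0],[0,0.045,0,0,0],[0,0.07,0,-0.02,0],[0,0.08,0,-0.06,0],[0,0.08,0,-0.1,0]]]' >/dev/null; python3 -m handwheel '[[[1,0,0,-0.035,0],[1,0,0,-0.07,0],[1,0,0,-0.09,0],[1,0,0,-0.09,0],[1,0,0,-0.09,0]]]' >/dev/null; python3 where.py; python3 - <<'E'
from h import *
a=cv2.cvtColor(capture("side"),4);b=cv2.cvtColor(capture("wrist"),4)
cv2.imwrite("pics/side3.png",a);cv2.imwrite("pics/wrist3.png",b)
cv2.imwrite("pics/c5.png",np.hstack([cv2.resize(a[200:380,200:400],(396,360)),cv2.resize(b,(400,360))]))
E
```

```text
t 5.6667 tcp [ 0.4462 -0.1333  0.2479] rel stop (sled): -0.11515198330610954 -0.002564674116477273 0.1618668035345555 yaw err tool 0.004439177013652207 F sled -0.2046729495927516 0.9841231944050997 -0.2308937230619704 j7 1.9979923891520894 grip 0.3171277045003725 0.0
```

View pics/c5.png

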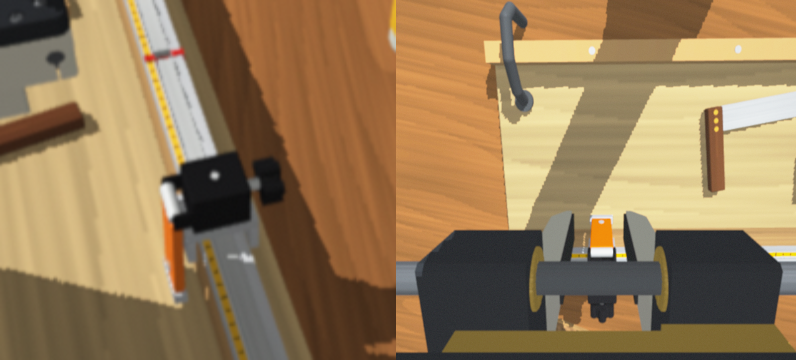

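```bash
python3 - <<'E'
from h import *
c=get_calibration("side")
N=np.array([.5293,.0526,0])
p=onz(c,200+214/1.98,200+175/2,.131); print("dot rel notch",(p-N)@ex,(p-N)@ey)
a=(p-N)@ey
S=N+ey*a; S[2]=.086
for th in(0,.1,.2,.3):
    P=S-ex*(.03+.093*np.sin(th)); P[2]=.112-.093*np.cos(th)
    u,v=proj(c,P); print(th,"end px",u,v,"crop",(u-200)*1.98,(v-200)*2)
H=S-ex*.03;H[2]=.112;u,v=proj(c,H);print("hinge crop",(u-200)*1.98,(v-200)*2)
im=cv2.imread("pics/side3.png");h=cv2.cvtColor(im,cv2.COLOR_BGR2HSV).astype(int)
m=(h[...,0]>=4)&(h[...,0]<18)&(h[...,1]>215)&(h[...,2]>120);m[:270]=0;m[:,:270]=0;m[370:]=0;m[:,310:]=0
for r in range(290,352,6):
    x=np.where(m[r])[0]; print(r,(x.min(),x.max()) if len(x) else None,end=" ")
E
```

```text
dot rel notch -0.0003906740171635173 -0.16519266642896288
0 end px 289.8202877062847 340.9192338649942 crop 177.84416965844375 281.83846772998845
0.1 end px 283.4867149387575 342.2917322413446 crop 165.3036955787398 284.58346448268924
0.2 end px 277.1355620622481 343.30164258444097 crop 152.7284128832512 286.60328516888194
0.3 end px 270.81388623321203 343.93712014237406 crop 140.21149474175982 287.8742402847481
hinge crop 171.17826157673366 203.15059221876584
290 None 296 None 302 None 308 None 314 (np.int64(284), np.int64(287)) 320 (np.int64(284), np.int64(290)) 326 (np.int64(285), np.int64(290)) 332 (np.int64(287), np.int64(291)) 338 (np.int64(287), np.int64(291)) 344 (np.int64(289), np.int64(290)) 350 None
```

The block's dot puts the stop 165 mm from the notch, and the foot's pixel matches an arm angle of about 0. I move over the block and go down around it.

```bash
python3 -m handwheel '[[[1,-0.035,0.0025,0,0.004],[1,-0.07,0.0025,0,0.004],[1,-0.1,0.0025,0,0.004],[1,-0.115,0.0025,0,0.004],[1,-0.115,0.0025,0,0.004]]]' >/dev/null; python3 -m handwheel '[[[1,0,0,0,0],[1,0,0,0.02,0],[1,0,0,0.045,0],[1,0,0,0.07,0],[1,0,0,0.095,0]]]' >/dev/null;python3 where.py;  python3 - <<'E'
from h import *
a=cv2.cvtColor(capture("side"),4);b=cv2.cvtColor(capture("wrist"),4)
cv2.imwrite("pics/side4.png",a);cv2.imwrite("pics/wrist4.png",b)
cv2.imwrite("pics/c6.png",np.hstack([cv2.resize(a[180:360,200:400],(396,360)),cv2.resize(b,(400,360))]))
E
```

```text
t 6.6 tcp [ 0.5548 -0.1113  0.1495] rel stop (sled): -0.004360471988205074 -0.0004979730801822431 0.06354133946400828 yaw err tool 0.0102745369250416 F sled 0.41662267311951595 -0.3406988091177257 0.12545205657996394 j7 1.9039030150136296 grip 0.9945631687382678 0.0
```

View pics/c6.png

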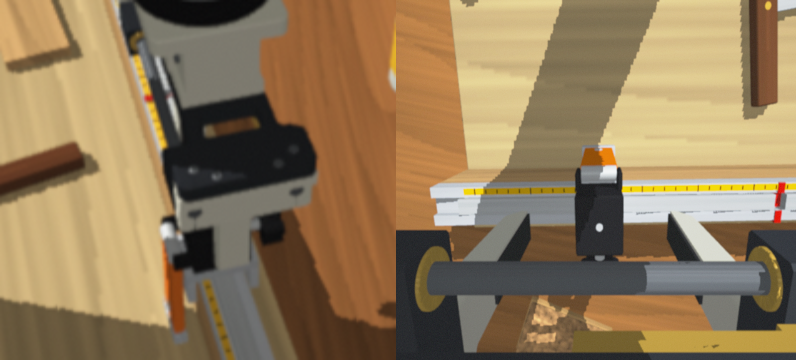

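The block is centred between the open fingers (dot at about (325,365) full frame). I go down and grip.

```bash
python3 -m handwheel '[[[1,-0.004,0.0005,0.02,-0.01],[1,-0.004,0.0005,0.04,-0.01],[1,-0.004,0.0005,0.054,-0.01],[1,-0.004,0.0005,0.056,-0.01],[1,-0.004,0.0005,0.056,-0.01]]]' 25 >/dev/null; python3 where.py; python3 -m handwheel '[[[0,0,0,0,0],[0,0,0,0,0],[0,0,0,0,0],[0,0,0,0,0],[0,0,0,0,0]]]' 25 >/dev/null;python3 -m handwheel '[[[0,0,0,0,0],[0,0,0,0,0],[0,0,0,0,0],[0,0,0,0,0],[0,0,0,0,0]]]' 25 >/dev/null; python3 where.py
```

```text
t 7.1167 tcp [ 0.56   -0.1097  0.0951] rel stop (sled): 0.0010044392564344845 0.00011282790917867666 0.009130535636514017 yaw err tool -0.000570529912822304 F sled 0.45770100608148245 1.3187726464624223 0.6256655386135996 j7 1.9079408076999993 grip 1.0015335453121201 0.0
t 7.95 tcp [ 0.5604 -0.109   0.0946] rel stop (sled): 0.0015245297813988488 0.0007769202751299754 0.008608973581077789 yaw err tool -0.0015049471209183651 F sled -0.44627825408883165 1.3760894752037343 -0.7543131714011473 j7 1.907882441958225 grip 0.3875106440725278 24.99830648303032
```

```bash
python3 -m handwheel '[[[0,0,0.005,0,0],[0,0,0.018,0,0],[0,0,0.033,0,0],[0,0,0.048,0,0],[0,0,0.06,0,0]]]' >/dev/null; python3 where.py; python3 -m handwheel '[[[0,0,0.015,0,0],[0,0,0.03,0,0],[0,0,0.045,0,0],[0,0,0.06,0,0],[0,0,0.07,0,0]]]' >/dev/null; python3 where.py;  python3 -m handwheel '[[[0,0,0.005,0,0],[0,0,0.008,0,0],[0,0,0.01,0,0],[0,0,0.01,0,0],[0,0,0.01,0,0]]]' >/dev/null; python3 where.py;  python3 - <<'E'
from h import *
a=cv2.cvtColor(capture("side"),4);o=get_obs();b=cv2.cvtColor(capture("wrist"),4);s=cv2.cvtColor(capture("scene"),4)
cv2.imwrite("pics/side5.png",a);cv2.imwrite("pics/wrist5.png",b);cv2.imwrite("pics/scene5.png",s)
for n,im in(("side",a),("wrist",b),("scene",s)):
    h=cv2.cvtColor(im,cv2.COLOR_BGR2HSV).astype(int);H,S,V=h[...,0],h[...,1],h[...,2]
    m=((H<5)|(H>174))&(S>170)&(V>90); k,l,st,q=cv2.connectedComponentsWithStats(m.astype(np.uint8))
    c=get_calibration(n)
    for i in range(1,k):
        if st[i,4]<8 : continue
        p0,d=wray(*q[i],o,c) if n=="wrist" else ray(c,*q[i])
        p=p0+d*(.084-p0[2])/d[2]; r=p-o["tcp_pos"]; 
        if abs(r@ey)<.1: print(n,st[i],q[i],"rel tcp",r@ex,r@ey)
E
```

```text
t 8.3667 tcp [ 0.5499 -0.0526  0.0946] rel stop (sled): 0.0014052893385622513 0.05809506017543616 0.008604538567797804 yaw err tool 0.0005142623322104689 F sled 0.09631121555390533 -6.845336061211021 -2.274596158404181 j7 1.8105673088082812 grip 0.3836000396701539 25.022332412190735
t 8.7833 tcp [0.537  0.017  0.0946] rel stop (sled): 0.001178394347900069 0.12887847888467618 0.008598949602876466 yaw err tool -0.00016739098910317773 F sled 0.3681818746438928 -6.2415963443018905 -2.4952935802197787 j7 1.692335217408631 grip 0.3875585066014701 25.011877063661814
t 9.2 tcp [0.5347 0.0288 0.0946] rel stop (sled): 0.001129980307155034 0.14091168590300487 0.008603381724136772 yaw err tool -0.0013737555823039593 F sled -0.8664283413287832 -1.286668941609772 -1.2642680908527626 j7 1.6764532916975348 grip 0.38526649579591726 24.997210325673223
wrist [373 255  14  26 253] [379.2609 267.3992] rel tcp -0.01123237873020643 0.024545230450667373
```

```bash
sed -i 's/^print("t"/print("t"/' where.py; cat > w2.py <<'E'
from h import *
S=np.array([.5590,-.1100,.086]);f=[];y=[]
o=get_obs();print("t %.2f y %.4f Fy %.2f Fx %.2f grip %.1f w %.4f"%(o["time"],(o["tcp_pos"]-S)@ey,o["force"]@ey,o["force"]@ex,o["finger_force"],o["grip_width"]))
E
python3 -m handwheel '[[[0,0,0.005,0,0],[0,0,0.01,0,0],[0,0,0.014,0,0],[0,0,0.016,0,0],[0,0,0.016,0,0]]]' >/dev/null; python3 w2.py; python3 -m handwheel '[[[0,0,0.0005,0,0],[0,0,0.001,0,0],[0,0,0.0015,0,0],[0,0,0.002,0,0],[0,0,0.002,0,0]]]' >/dev/null; python3 w2.py; python3 -m handwheel '[[[0,0,0.0005,0,0],[0,0,0.001,0,0],[0,0,0.0015,0,0],[0,0,0.0015,0,0],[0,0,0.0015,0,0]]]' >/dev/null; python3 w2.py;  python3 -m handwheel '[[[0,0,0.0005,0,0],[0,0,0.001,0,0],[0,0,0.0015,0,0],[0,0,0.0015,0,0],[0,0,0.0015,0,0]]]' >/dev/null; python3 w2.py
```

```text
t 9.77 y 0.1574 Fy -0.61 Fx -1.00 grip 25.0 w 0.3887
t 10.18 y 0.1583 Fy -3.52 Fx -1.19 grip 25.0 w 0.3843
t 10.60 y 0.1615 Fy 0.18 Fx -2.63 grip 25.0 w 0.3837
t 11.02 y 0.1628 Fy 4.29 Fx -2.95 grip 25.0 w 0.3844
```

The sideways force has changed sign, so the notch is now pulling the stop in. I continue in 1 mm steps.

```bash

python3 -m handwheel '[[[0,0,0.0005,0,0],[0,0,0.001,0,0],[0,0,0.001,0,0],[0,0,0.001,0,0],[0,0,0.001,0,0]]]' >/dev/null; python3 w2.py; python3 -m handwheel '[[[0,0,0.0005,0,0],[0,0,0.001,0,0],[0,0,0.001,0,0],[0,0,0.001,0,0],[0,0,0.001,0,0]]]' >/dev/null; python3 w2.py;  python3 -m handwheel '[[[0,0,0.0005,0,0],[0,0,0.001,0,0],[0,0,0.001,0,0],[0,0,0.001,0,0],[0,0,0.001,0,0]]]' >/dev/null; python3 w2.py
```

```text
t 11.43 y 0.1634 Fy 3.76 Fx -3.20 grip 25.0 w 0.3866
t 11.85 y 0.1635 Fy 2.41 Fx -2.93 grip 25.0 w 0.3880
t 12.27 y 0.1638 Fy 1.01 Fx -3.55 grip 25.0 w 0.3867
```

```bash

python3 -m handwheel '[[[0,0,0.0003,0,0],[0,0,0.0006,0,0],[0,0,0.0006,0,0],[0,0,0.0006,0,0],[0,0,0.0006,0,0]]]' >/dev/null; python3 w2.py; python3 -m handwheel '[[[0,0,0,0,0],[0,0,0,0,0],[0,0,0,0,0],[0,0,0,0,0],[0,0,0,0,0]]]' >/dev/null; python3 w2.py; python3 - <<'E'
from h import *
a=cv2.cvtColor(capture("side"),4);s=cv2.cvtColor(capture("scene"),4)
o=get_obs();c=get_calibration("scene")
u,v=map(int,proj(c,o["tcp_pos"]));print(u,v)
h=cv2.cvtColor(s,cv2.COLOR_BGR2HSV).astype(int)
m=((h[...,0]<5)|(h[...,0]>174))&(h[...,1]>140)&(h[...,2]>60)
k,l,st,q=cv2.connectedComponentsWithStats(m.astype(np.uint8))
print([(st[i].tolist(),q[i]) for i in range(1,k) if st[i,4]>4 and abs(q[i][0]-u)<80 and abs(q[i][1]-v)<80])
cv2.imwrite("pics/c7.png",np.hstack([cv2.resize(a[130:310,180:380],(396,360)),cv2.resize(s[v-70:v+70,u-80:u+80],(400,360))]))
E
```

```text
t 12.68 y 0.1644 Fy -0.89 Fx -4.26 grip 25.0 w 0.3838
t 13.10 y 0.1646 Fy -3.15 Fx -4.76 grip 25.0 w 0.3841
301 229
[]
```

View pics/c7.png

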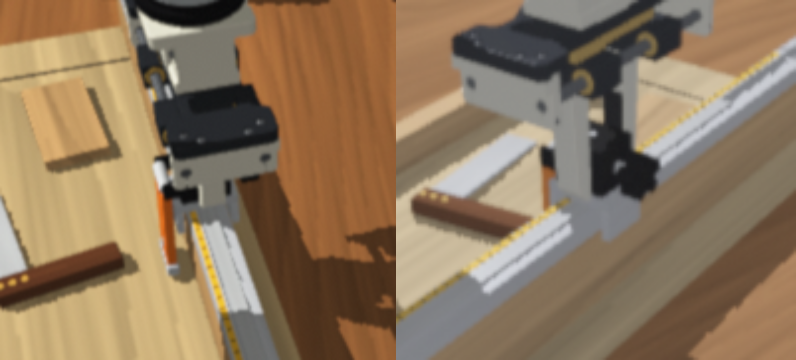

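The stop covers the red marks, the arm hangs down, and the square and board are untouched. I ease back slightly to balance the force.

```bash

python3 -m handwheel '[[[0,0,-0.0004,0,0],[0,0,-0.0004,0,0],[0,0,-0.0004,0,0],[0,0,-0.0004,0,0],[0,0,-0.0004,0,0]]]' >/dev/null; python3 w2.py; python3 -m handwheel '[[[0,0,0,0,0],[0,0,0,0,0],[0,0,0,0,0],[0,0,0,0,0],[0,0,0,0,0]]]' >/dev/null; python3 w2.py
```

```text
t 13.62 y 0.1646 Fy -1.45 Fx -4.59 grip 25.0 w 0.3840
t 14.03 y 0.1646 Fy -1.88 Fx -5.28 grip 25.0 w 0.3839
```

```bash
python3 -c "
from cell import order
print(order.sign_off())"
```

```text
the job is handed in; nothing more can be done
None
```

The job is handed in with no verdict shown: the orange arm is folded down, the stop is at the red-marked notch to within about 1 mm judging by the force reversal and camera estimate, and it is still gripped with 25 N.

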